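Put the sundries back in their wells

TASK

The glue stick, the small glue tin and the balm pot are left standing on the ringing bench in front of the three wooden blocks; put each back upright in its wooden block, down on the floor of the well: the glue stick in the block with the narrowest well, the glue tin in the middle one, the balm pot in the widest. Knock nothing over, and leave the film pot, the card ring box and the tally counter where they are.

Things in the scene. Friction and masses are not known exactly. Their poses are not given: they have to be found in the camera images.
- glue_stick: Glue stick standing upright: slim round tube with a teal cap, 27 mm across, 94 mm tall, 0.03 kg; cap fixed. Origin at the centre of its underside, z up.
- glue_can: Small glue tin standing upright: round body 38 mm across up to 56 mm height, then a narrower cap 26 mm across; 70 mm tall, 0.06 kg. Origin at the centre of its underside, z up.
- balm_pot: Squat round balm pot standing upright, 58 mm across and 50 mm tall with a lid of full width, 0.09 kg; red lid. The one in front of the wooden blocks, not the look-alike among the clutter at the far left end of the bench. Origin at the centre of its underside, z up.
- narrow_block: One of three fixed pale wooden blocks, 96 x 96 x 22 mm, alike outside; this one has the narrowest round well, 42 mm across and 14 mm deep, in the middle of its top. Origin at the centre of its underside, on the worktop; z up; the well floor is 8 mm above the origin. Sides along x and y.
- middle_block: One of three fixed pale wooden blocks, 96 x 96 x 22 mm, alike outside; this one has the middle-sized round well, 54 mm across and 14 mm deep, in the middle of its top. Origin at the centre of its underside, on the worktop; z up; the well floor is 8 mm above the origin. Sides along x and y.
- wide_block: One of three fixed pale wooden blocks, 96 x 96 x 22 mm, alike outside; this one has the widest round well, 74 mm across and 14 mm deep, in the middle of its top. Origin at the centre of its underside, on the worktop; z up; the well floor is 8 mm above the origin. Sides along x and y.
- film_pot: Bystander, loose: black film pot with a flat grey lid as wide as its body, standing in the row with the glue stick, tin and balm pot, 35 mm across, 58 mm tall, very light. Origin at the centre of its underside.
- ring_pack: Bystander, loose: small flat card box of rings, 40 x 58 x 17 mm. Origin at the centre of its underside.
- tally_counter: Bystander, loose: round hand tally counter lying flat, 57 x 71 x 23 mm. Origin at the centre of its underside.
Mind the look-alikes: they are no part of the job. What is shaped like the glue_stick but orange is not meant.

How it is judged:
By the outcome, as a careful person would: the job done as asked, in the order asked, and still so for the second after the job is handed in, with the robot touching nothing.
It also fails if it takes over 88 s, if anything falls off the work surface, if the arm or the gripper's body presses on something with over 40 N, if the wrist force passes 120 N, or if a joint passes its speed limit or range.

ROBOT

A 7-joint arm with a two-finger parallel gripper is mounted at the origin on a cart in front of the work surface, level with it; the furniture and walls round the work are solid. World frame = base frame: x ahead of the robot, y to its left, z up, the work surface at z = 0. Lengths are in mm, angles in rad, forces in N, time in s.
With the tool pointing down it reaches from about 425 to 1025 mm from the base axis. Payload 9.4 kg.
Tool frame: the origin (TCP) lies at the very end of the fingers, on their centre line; the grasp point (between the pads) lies 19 mm behind it; z points along the fingers, y is the line along which they close (so a half turn about z gives the same grasp; the last joint's range is limited). The gripper opens to 93 mm and grips with 3 to 60 N. Pads are 15 mm wide; open, the fingers measure 128 mm over their backs; the gripper's body (75 mm by 188 mm) begins 65 mm behind the grasp point.
Start: joints at [-1.375, 0.599, -0.003, 1.599, 0.002, 0.943, -0.08], TCP at [195.341, 698.188, 218.618] pointing down, gripper open.
Joint ranges: [-2.57, 2.57], [-0.35, 1.97], [-1.29, 1.29], [0.11, 2.56], [-1.05, 4.19], [0.11, 1.86], [-2.63, 2.63]. Speed limits (rad/s): [2.22, 2.22, 3.01, 3.01, 3.14, 3.14, 3.14].

INTERFACE

Orientations are given as a unit quaternion [w, x, y, z].
In Python, from rig import status, optics, job gives the robot as it stands.
- The arm moves only by the tool step_arm, never from a script. Its argument "targets" is a list of rows, each an object with "hand": the finger opening in m, from 0 to 0.093; "slide": the shift along the tool's x, y, z in m, a list of three; "rot": the turn, a rotation vector about the tool's x, y, z in degrees, a list of three. A call has 1 to 10 rows; each row shifts and turns the commanded pose from where the row before left it, along the tool's axes as they then stand; what a row does not reach is not made up. A row lasts 1/10 s, in which the tool goes at most 50 mm and 8.59 degrees, less where a joint would pass 70% of its speed; a pose out of reach is approached as far as the arm can. A call is refused whole if a number of a shift passes 0.05 or a number of a turn 8.59, either way. A call with a gripper value outside its range is refused whole. The fingers move at their own pace and stop on an object; "squeeze" is the grip in N (left out, the last holds). Time passes only in rows, so rows that do not move let the fingers close. It gives the time, the measured TCP pose, the force, the opening and the grip force at its end, in the units of the state.
- status.observe(): the state, without advancing time (a new reading comes with each control period).
- optics.camera(name): name is "side" or "top" or "wrist"; returns the picture (480x640x3 uint8, red, green, blue); there is no depth.
- optics.calibration(name): a dict with "K" (3x3 intrinsics, pixels), "world_from_camera" (4x4, takes a point from camera to world coordinates); the wrist camera has in their place "hand_eye" (4x4, takes a point from camera to tool coordinates, whose origin is the TCP and whose axes are the flange's). Camera axes: x right, y up, looking along -z (the intrinsics and any distortion apply to the point x, -y, -z); pixel columns grow to the right and rows downward; lengths in mm; the calibration is good to about 2 mm. The wrist camera is an equidistant fisheye: a pixel r from the principal point sees the ray r / f radians off the axis. A picture is of the moment at which its call begins: read the wrist's pose just before it. calibration takes no time and is no camera call.
- job.job_done(): hands the job in; it is judged then, once.
The state is a dict: "time_s": time; "q": joint angles; "dq": joint speeds; "joint_torque": joint torques, N m; "eef_pos": TCP position; "tool_rot": TCP orientation; "force": force on the tool from outside, world axes, zero at the start; "moment": the same for the moment, N m; "grip_width": finger opening in mm; "finger_force": force on a finger pad.
Only numpy, scipy, OpenCV 4.12 (cv2) and the standard library are available. Lean on these libraries where they do the work, as an engineer would, in place of code of your own. Each camera call takes 0.05 s, during which the arm holds its last target. There are 200 camera calls.

## Working session

There is one attempt and no reset: what is moved stays moved. The work goes in short steps, Python scripts to look and compute and a tool call to move; the robot and the scene stay as the last step left them, time stands still between calls to the robot, and variables do not carry over. Pictures are saved under pics/ and viewed, at most 14 in all, crops included, and the job is handed in when it is done.

Besides the shell and the picture viewer there is one more tool, called after "Call:" as name(argument=value, ...), one argument or row to a line, values as JSON. step_arm: Moves the arm, as the interface text tells. Its arguments: {"type":"object","properties":{"targets":{"type":"array","items":{"type":"object","properties":{"hand":{"type":"number"},"slide":{"type":"array","items":{"type":"number"}},"rot":{"type":"array","items":{"type":"number"}}}}},"squeeze":{"type":"number"}},"required":["targets"]}

```bash
ls; mkdir -p pics
python3 - <<'E'
from rig import status,optics
import cv2
s=status.observe();print(s)
for n in("top","side","wrist"):
    im=optics.camera(n);cv2.imwrite(f"pics/{n}0.png",im[:,:,::-1]);print(n,optics.calibration(n))
E
```

```text
pics
{'time_s': 0.0, 'q': array([-1.37469539,  0.60013401, -0.00252719,  1.60010033,  0.00180555,
        0.94290534, -0.07978231]), 'dq': array([-0.00022501,  0.00164946, -0.00036981, -0.00020649, -0.00037502,
       -0.00141023,  0.0007661 ]), 'joint_torque': array([ 3.01511491e-04, -7.65072584e+01,  1.49720091e+00, -2.52362537e+01,
       -5.24538662e-02,  1.66930159e-02,  1.62544734e-04]), 'eef_pos': array([195.23634702, 697.72335356, 217.76434164]), 'tool_rot': array([-2.75609512e-05,  1.35945088e-01,  9.90716072e-01, -7.72075082e-04]), 'force': array([ 0.25506191,  0.92108331, -1.2811075 ]), 'moment': array([ 0.07508167, -0.00212913,  0.01799416]), 'finger_force': 0.0, 'grip_width': 92.75764554583733}
top {'K': array([[593.69477802,   0.        , 321.75878738],
       [  0.        , 593.69477802, 240.0983261 ],
       [  0.        ,   0.        ,   1.        ]]), 'world_from_camera': array([[ 6.79151953e-03,  9.97653237e-01, -6.81314450e-02,
         4.35221363e+02],
       [-9.99591234e-01,  8.66530499e-03,  2.72447794e-02,
         3.44467102e+01],
       [ 2.77712222e-02,  6
[... 494 characters left out ...]
3e+02],
       [ 1.35567827e-02,  5.67811184e-01,  8.23047187e-01,
         9.65059162e+02],
       [ 0.00000000e+00,  0.00000000e+00,  0.00000000e+00,
         1.00000000e+00]])}
wrist {'K': array([[371.64829954,   0.        , 315.15767751],
       [  0.        , 371.64829954, 242.48252884],
       [  0.        ,   0.        ,   1.        ]]), 'hand_eye': array([[ 7.32886568e-05,  9.64237453e-01,  2.65039862e-01,
         7.41985107e+01],
       [ 9.99999719e-01, -2.68304940e-04,  6.99596786e-04,
         6.69290532e-02],
       [ 7.45688928e-04,  2.65039736e-01, -9.64237202e-01,
        -1.66867833e+02],
       [ 0.00000000e+00,  0.00000000e+00,  0.00000000e+00,
         1.00000000e+00]])}
```

View pics/top0.png

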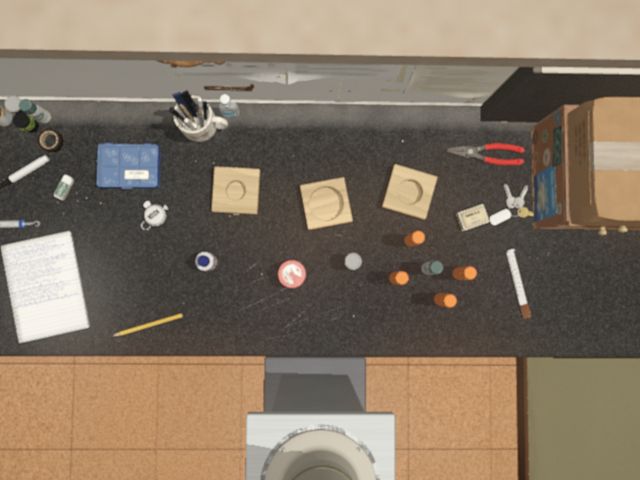

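View pics/side0.png

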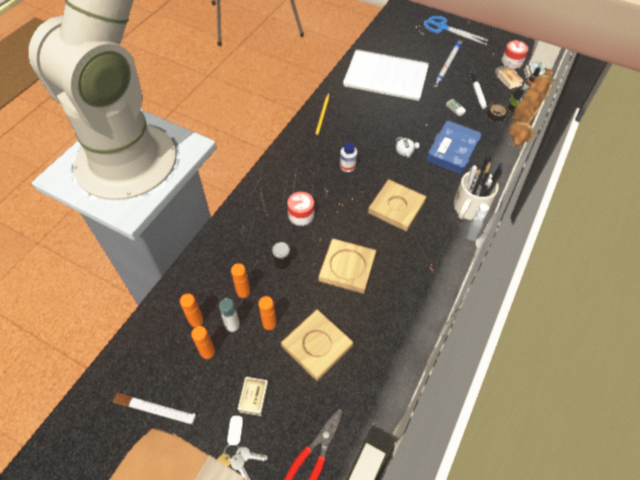

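```bash
cat > h.py <<'E'
import numpy as np,cv2
from rig import status,optics
from scipy.spatial.transform import Rotation as R
def ray(n,u,v):
    c=optics.calibration(n);K=c["K"];T=c["world_from_camera"]
    d=T[:3,:3]@np.array([(u-K[0,2])/K[0,0],-(v-K[1,2])/K[1,1],-1]);return T[:3,3],d
def onz(n,u,v,z):
    o,d=ray(n,u,v);return (o+d*(z-o[2])/d[2])[:2]
def two(a,b):
    o1,d1=ray("top",*a);o2,d2=ray("side",*b)
    s=np.linalg.lstsq(np.c_[d1,-d2],o2-o1,rcond=None)[0];p,q=o1+s[0]*d1,o2+s[1]*d2
    return (p+q)/2,np.linalg.norm(p-q)
def proj(n,P):
    c=optics.calibration(n);K=c["K"];p=np.linalg.inv(c["world_from_camera"])@np.r_[P,1];p=p[:3]
    return np.array([K[0,2]+K[0,0]*p[0]/-p[2],K[1,2]-K[1,1]*p[1]/-p[2]])
E
python3 - <<'E'
from h import *
t=cv2.imread("pics/top0.png");s=cv2.imread("pics/side0.png")
ht=cv2.cvtColor(t,cv2.COLOR_BGR2HSV);hs=cv2.cvtColor(s,cv2.COLOR_BGR2HSV)
def blobs(h,lo,hi,roi,amin):
    m=cv2.inRange(h,lo,hi);k=np.zeros_like(m);x0,y0,x1,y1=roi;k[y0:y1,x0:x1]=m[y0:y1,x0:x1]
    k=cv2.morphologyEx(k,cv2.MORPH_CLOSE,np.ones((5,5)))
    return [c for c in cv2.findContours(k,cv2.RETR_EXTERNAL,cv2.CHAIN_APPROX_NONE)[0] if cv2.contourArea(c)>amin]
for c in blobs(ht,(10,40,120),(30,200,255),(200,150,450,240),500):
    hull=cv2.convexHull(c)
    r=cv2.minAreaRect(c);bx=np.array([onz("top",*p,22) for p in cv2.boxPoints(r)])
    e=bx[1]-bx[0];print("block",np.round(r[0],1),bx.mean(0).round(1),np.linalg.norm(bx[1]-bx[0]).round(),np.linalg.norm(bx[2]-bx[1]).round(),"ang",np.degrees(np.arctan2(e[1],e[0])).round(1))
for nm,lo,hi,roi,z in [("orange",(3,150,120),(14,255,255),(380,220,490,315),94),("teal",(75,30,20),(105,255,200),(418,255,446,282),94)]:
    for c in blobs(ht,lo,hi,roi,20):
        (x,y),r=cv2.minEnclosingCircle(c);print(nm,round(x,1),round(y,1),round(r,1),onz("top",x,y,z).round(1))
for nm,(lo,hi),roi in [("red",((0,90,80),(8,255,255)),(270,255,310,295)),("redB",((170,90,80),(180,255,255)),(270,255,310,295)),("navy",((105,80,20),(130,255,255)),(190,245,222,280))]:
    for c in blobs(ht,lo,hi,roi,20):
        (x,y),r=cv2.minEnclosingCircle(c);print(nm,round(x,1),round(y,1),round(r,1),onz("top",x,y,50 if 'red' in nm else 70).round(1))
a=cv2.resize(t[155:315,180:490],None,fx=2.55,fy=2.55,interpolation=cv2.INTER_CUBIC);cv2.imwrite("pics/tc.png",a)
E
```

```text
block [326.  202.9] [603.2  -9. ] 101.0 101.0 ang -78.6
block [235.3 191.5] [625.9 186.9] 108.0 100.0 ang -2.2
block [409.6 191.3] [ 630.6 -190.9] 100.0 101.0 ang -16.3
orange 445.5 299.0 10.9 [ 399.7 -250.6]
orange 399.0 278.0 9.2 [ 441.6 -155.9]
orange 464.5 272.0 11.7 [ 454.8 -290. ]
orange 414.5 238.5 10.1 [ 522.4 -187.9]
red 291.4 273.5 14.9 [449.7  63.6]
navy 203.0 260.6 5.2 [474.7 245. ]
```

View pics/tc.png

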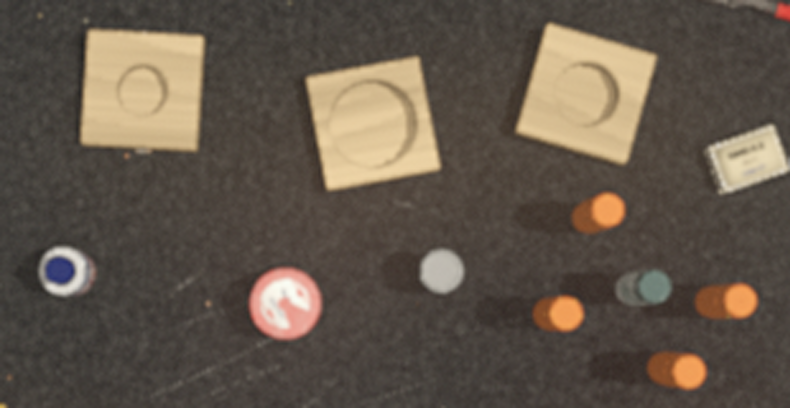

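Run:
```python
from h import *
C=lambda x,y:(180+x/2.55,155+y/2.55)
s=cv2.imread("pics/side0.png")
for n,p,z in [("stick",(654,286),94),("o1",(607,210),94),("o2",(740,301),94),("o3",(565,313),94),("o4",(688,371),94),("tin",(60,270),70),("pot",(286,303),50),("film",(442,271),58),("nb",(143,91),22),("wb",(373,124),22),("mb",(587,94),22)]:
    xy=onz("top",*C(*p),z);print(n,np.round(C(*p),1),xy.round(1),"side",proj("side",np.r_[xy,z]).round(1),"base",proj("side",np.r_[xy,0]).round(1))
cv2.imwrite("pics/sc.png",cv2.resize(s[130:390,170:440],None,fx=2.3,fy=2.3,interpolation=cv2.INTER_CUBIC))
```

```text
stick [436.5 267.2] [ 464.2 -232.6] side [225.  304.3] base [231.7 325.6]
o1 [418.  237.4] [ 524.8 -195.1] side [264.3 302.5] base [268.1 323.8]
o2 [470.2 273. ] [ 452.7 -301.7] side [197.1 332.8] base [206.2 352.5]
o3 [401.6 277.7] [ 442.2 -161.2] side [236.8 269.2] base [242.4 292.2]
o4 [449.8 300.5] [ 396.8 -259.4] side [185.9 299.9] base [195.5 321.4]
tin [203.5 260.9] [474.1 243.9] side [347.8 146.2] base [346.3 166.3]
pot [292.2 273.8] [449.1  62. ] side [299.2 202.4] base [299.7 215.8]
film [353.3 261.3] [476.1 -65.8] side [279.2 249.2] base [280.8 263.7]
nb [236.1 190.7] [627.6 185.3] side [395.7 202.3] base [394.5 208.1]
wb [326.3 203.6] [601.5  -9.6] side [346.1 263.1] base [345.6 268.4]
mb [410.2 191.9] [ 629.2 -192.1] side [315.2 342.4] base [315.2 346.8]
```

View pics/sc.png

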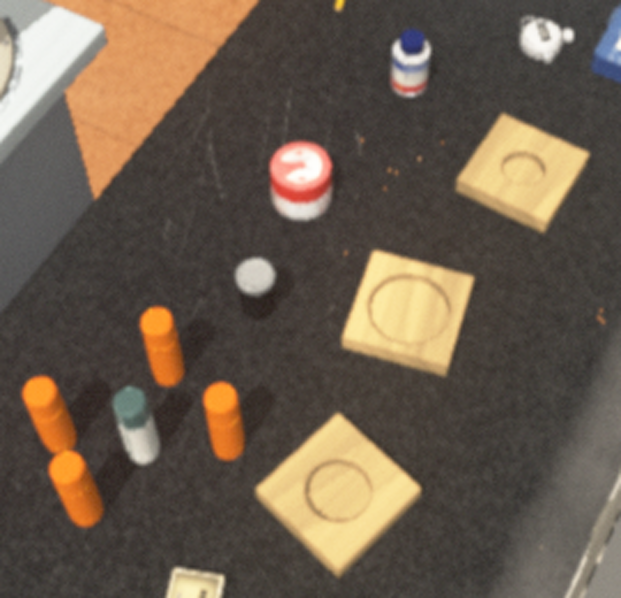

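View pics/wrist0.png

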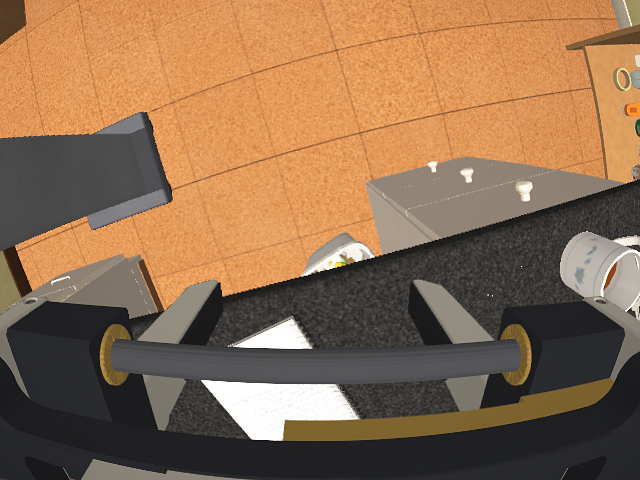

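```bash
cat >> h.py <<'E'
def to(x,y,z,yaw,s=None):
    "shift in tool axes (mm) and turn about tool z (deg) to reach TCP x,y,z with tool y at yaw deg"
    s=s or status.observe();w=s["tool_rot"];r=R.from_quat(np.r_[w[1:],w[0]])
    Y=r.as_matrix()[:,1];a=np.degrees(np.arctan2(Y[1],Y[0]))
    # tilt correction rotvec
    d=np.radians(yaw);T=np.c_[[-np.sin(d),np.cos(d),0],[np.cos(d),np.sin(d),0],[0,0,-1]]
    rv=np.degrees((r.inv()*R.from_matrix(T)).as_rotvec())
    print("t",round(s["time_s"],2),"tcp",s["eef_pos"].round(1),"yaw",a.round(1),"slide",(r.inv().apply(np.array([x,y,z])-s["eef_pos"])).round(1),"rot",rv.round(2),"q",s["q"].round(2),"w",round(s["grip_width"],1),"ff",round(s["finger_force"],1),"F",s["force"].round(1))
E
python3 - <<'E'
from h import *
C=lambda p:(180+p[0]/2.55,155+p[1]/2.55)
S=lambda p:(170+p[0]/2.3,130+p[1]/2.3)
for n,a,b in [("stick",(654,286),(131,397)),("tin",(60,270),(412,40)),("pot",(286,303),(301,163)),("film",(442,271),(256,275)),("nb",(143,91),(523,168)),("wb",(373,124),(410,308)),("mb",(587,94),(339,490))]:
    p,e=two(C(a),S(b));print(n,p.round(1),round(e,1))
E
```

```text
stick [ 465.6 -230.5   98.3] 3.7
tin [475.5 245.5  65.2] 2.9
pot [450.6  62.9  55.2] 3.9
film [477.8 -64.8  56.3] 4.1
nb [629.7 186.5  18.9] 3.5
wb [603.9  -8.6  18.7] 4.4
mb [ 631.2 -191.5   19.7] 4.0
```

Call:
step_arm(
  targets=[
    {"hand": 0.06, "slide": [-0.03, -0.008, 0], "rot": [0, 0, 3]},
    {"hand": 0.06, "slide": [-0.046, -0.008, 0], "rot": [0, 0, 4.3]},
    {"hand": 0.06, "slide": [-0.046, -0.008, 0], "rot": [0, 0, 4.3]},
    {"hand": 0.06, "slide": [-0.046, -0.008, 0], "rot": [0, 0, 4.3]},
    {"hand": 0.06, "slide": [-0.046, -0.008, 0], "rot": [0, 0, 4.3]},
    {"hand": 0.06, "slide": [-0.046, -0.008, 0], "rot": [0, 0, 4.3]},
    {"hand": 0.06, "slide": [-0.046, -0.008, 0], "rot": [0, 0, 4.3]},
  ],
)

```text
time_s: 0.85
eef_pos: [438.6, 505.2, 218.4]
tool_rot: [0.0, 0.38, 0.925, -0.0]
force: [0.2, 0.8, 0.5]
grip_width: 59.7
finger_force: 0.0
```

Call:
step_arm(
  targets=[
    {"slide": [-0.046, -0.01, 0], "rot": [0, 0, 4.3]},
    {"slide": [-0.046, -0.01, 0], "rot": [0, 0, 4.3]},
    {"slide": [-0.046, -0.01, 0], "rot": [0, 0, 4.3]},
    {"slide": [-0.046, -0.01, 0], "rot": [0, 0, 4.3]},
    {"slide": [-0.046, -0.01, 0], "rot": [0, 0, 4.3]},
    {"slide": [-0.046, -0.01, 0], "rot": [0, 0, 4.3]},
    {"slide": [-0.046, -0.01, 0], "rot": [0, 0, 4.3]},
    {"slide": [-0.046, -0.01, 0], "rot": [0, 0, 4.3]},
    {"slide": [-0.046, -0.01, 0], "rot": [0, 0, 4.3]},
    {"slide": [-0.046, -0.01, 0], "rot": [0, 0, 4.3]},
  ],
)

```text
schema error: expected keys hand, slide, rot
```

```bash
python3 -c "
from h import *
to(465,-231.5,160,-30)"
```

```text
t 0.85 tcp [438.6 505.2 218.4] yaw 45.4 slide [-536.2 -505.9   58.5] rot [0.000e+00 1.000e-02 7.538e+01] q [-1.03  0.53  0.13  1.74 -0.09  0.87 -0.06] w 59.7 ff 0.0 F [0.2 0.8 0.5]
```

Call:
step_arm(
  targets=[
    {"hand": 0.06, "slide": [-0.046, -0.01, 0], "rot": [0, 0, 4.3]},
    {"hand": 0.06, "slide": [-0.046, -0.01, 0], "rot": [0, 0, 4.3]},
    {"hand": 0.06, "slide": [-0.046, -0.01, 0], "rot": [0, 0, 4.3]},
    {"hand": 0.06, "slide": [-0.046, -0.01, 0], "rot": [0, 0, 4.3]},
    {"hand": 0.06, "slide": [-0.046, -0.01, 0], "rot": [0, 0, 4.3]},
    {"hand": 0.06, "slide": [-0.046, -0.01, 0], "rot": [0, 0, 4.3]},
    {"hand": 0.06, "slide": [-0.046, -0.01, 0], "rot": [0, 0, 4.3]},
    {"hand": 0.06, "slide": [-0.046, -0.01, 0], "rot": [0, 0, 4.3]},
    {"hand": 0.06, "slide": [-0.046, -0.01, 0], "rot": [0, 0, 4.3]},
    {"hand": 0.06, "slide": [-0.046, -0.01, 0], "rot": [0, 0, 4.3]},
  ],
)

```text
time_s: 1.85
eef_pos: [548.2, 58.4, 218.6]
tool_rot: [0.0, 0.692, 0.722, 0.0]
force: [1.0, -0.1, -0.6]
grip_width: 59.9
finger_force: 0.0
```

```bash
python3 -c "
from h import *
to(465,-231.5,160,-30)"
```

```text
t 1.85 tcp [548.2  58.4 218.6] yaw 2.4 slide [-286.2  -95.2   58.6] rot [2.000e-02 0.000e+00 3.239e+01] q [-0.47  0.41  0.36  2.02 -0.21  0.75  0.06] w 59.9 ff 0.0 F [ 1.  -0.1 -0.6]
```

Call:
step_arm(
  targets=[
    {"hand": 0.06, "slide": [-0.038, -0.0015, 0.004], "rot": [0, 0, 4.05]},
    {"hand": 0.06, "slide": [-0.038, -0.0015, 0.004], "rot": [0, 0, 4.05]},
    {"hand": 0.06, "slide": [-0.038, -0.0015, 0.004], "rot": [0, 0, 4.05]},
    {"hand": 0.06, "slide": [-0.038, -0.0015, 0.004], "rot": [0, 0, 4.05]},
    {"hand": 0.06, "slide": [-0.038, -0.0015, 0.004], "rot": [0, 0, 4.05]},
    {"hand": 0.06, "slide": [-0.038, -0.0015, 0.004], "rot": [0, 0, 4.05]},
    {"hand": 0.06, "slide": [-0.038, -0.0015, 0.004], "rot": [0, 0, 4.05]},
    {"hand": 0.06, "slide": [-0.038, -0.0015, 0.004], "rot": [0, 0, 4.05]},
    {"hand": 0.06, "slide": [0, 0, 0], "rot": [0, 0, 0]},
  ],
)

```text
time_s: 2.75
eef_pos: [473.3, -235.7, 186.6]
tool_rot: [0.0, 0.868, 0.497, -0.001]
force: [-0.0, -0.3, -0.4]
grip_width: 59.9
finger_force: 0.0
```

```bash
cat >> h.py <<'E'
def wray(s,u,v):
    c=optics.calibration("wrist");K=c["K"];H=c["hand_eye"]
    dx,dy=u-K[0,2],v-K[1,2];r=np.hypot(dx,dy);th=r/K[0,0]
    d=np.array([np.sin(th)*dx/r,-np.sin(th)*dy/r,-np.cos(th)])
    w=s["tool_rot"];q=R.from_quat(np.r_[w[1:],w[0]])
    return s["eef_pos"]+q.apply(H[:3,3]),q.apply(H[:3,:3]@d)
def wonz(s,u,v,z):
    o,d=wray(s,u,v);return (o+d*(z-o[2])/d[2])[:2]
def wproj(s,P):
    c=optics.calibration("wrist");K=c["K"];H=c["hand_eye"];w=s["tool_rot"];q=R.from_quat(np.r_[w[1:],w[0]])
    p=H[:3,:3].T@(q.inv().apply(np.array(P)-s["eef_pos"])-H[:3,3]);rr=np.hypot(p[0],p[1]);th=np.arctan2(rr,-p[2])
    return np.array([K[0,2]+K[0,0]*th*p[0]/rr,K[1,2]-K[0,0]*th*p[1]/rr])
def snap(n,name):
    s=status.observe();im=optics.camera(n);cv2.imwrite(f"pics/{name}.png",im[:,:,::-1]);return s,im[:,:,::-1]
E
python3 -c "
from h import *
to(465,-231.5,160,-30)
s,im=snap('wrist','w1');print(wproj(s,(465,-231.5,94)))"
```

```text
t 2.75 tcp [ 473.3 -235.7  186.6] yaw -30.3 slide [-0.5 -9.2 26.6] rot [-0.01  0.12 -0.34] q [-0.    0.45  0.5   2.1  -0.34  0.67  0.19] w 59.9 ff 0.0 F [-0.  -0.3 -0.4]
[303.358331   245.39920275]
```

View pics/w1.png

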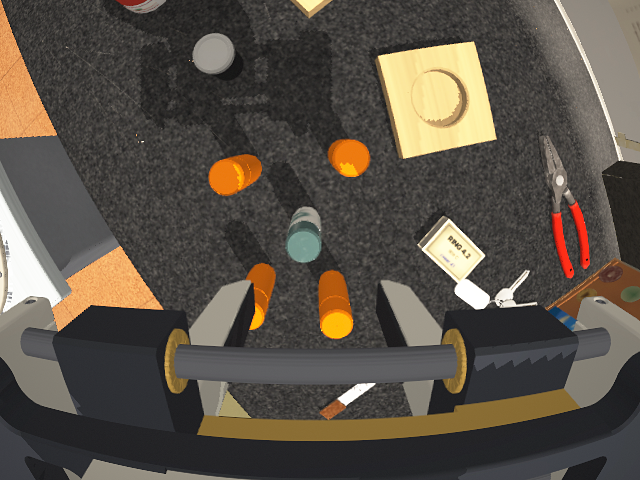

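Call:
step_arm(
  targets=[
    {"hand": 0.06, "slide": [-0.0005, -0.0092, 0.01], "rot": [0, 0, 0]},
    {"hand": 0.06, "slide": [0, 0, 0.03], "rot": [0, 0, 0]},
    {"hand": 0.06, "slide": [0, 0, 0.03], "rot": [0, 0, 0]},
    {"hand": 0.06, "slide": [0, 0, 0.03], "rot": [0, 0, 0]},
    {"hand": 0.06, "slide": [0, 0, 0.025], "rot": [0, 0, 0]},
    {"hand": 0.06, "slide": [0, 0, 0.01], "rot": [0, 0, 0]},
    {"hand": 0.06, "slide": [0, 0, 0], "rot": [0, 0, 0]},
  ],
)

```text
time_s: 3.5
eef_pos: [467.9, -226.1, 50.7]
tool_rot: [-0.001, 0.865, 0.502, -0.0]
force: [0.3, 0.1, 0.2]
grip_width: 60.0
finger_force: 0.0
```

```bash
python3 -c "
from h import *
to(465,-231.5,50,-30)
s,im=snap('wrist','w2');cv2.imwrite('pics/w2c.png',im[150:420,150:500])"
```

```text
t 3.5 tcp [ 467.9 -226.1   50.7] yaw -29.8 slide [-6.1  0.2  0.7] rot [-0.13 -0.01  0.25] q [ 0.15  0.64  0.28  2.21 -0.51  0.35  0.34] w 60.0 ff 0.0 F [0.3 0.1 0.2]
```

View pics/w2c.png

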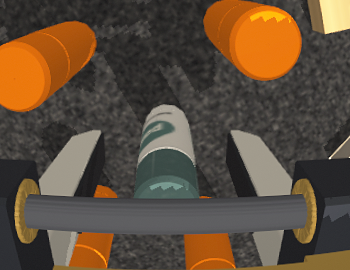

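Call:
step_arm(
  targets=[
    {"hand": 0.06, "slide": [-0.006, 0, 0.001], "rot": [0, 0, 0]},
    {"hand": 0.06, "slide": [0, 0, 0], "rot": [0, 0, 0]},
    {"hand": 0.06, "slide": [0, 0, 0], "rot": [0, 0, 0]},
  ],
)

```text
time_s: 3.85
eef_pos: [465.3, -232.6, 51.5]
tool_rot: [0.001, 0.865, 0.501, 0.0]
force: [0.9, -0.4, -0.9]
grip_width: 60.1
finger_force: 0.0
```

```bash
python3 -c "
from h import *
to(465,-231.5,50,-30)"
```

```text
t 3.85 tcp [ 465.3 -232.6   51.5] yaw -29.8 slide [ 0.8 -0.8  1.5] rot [ 0.08 -0.01  0.15] q [ 0.16  0.64  0.28  2.21 -0.51  0.35  0.35] w 60.1 ff 0.0 F [ 0.9 -0.4 -0.9]
```

Call:
step_arm(
  targets=[
    {"hand": 0.035, "slide": [0, 0, 0], "rot": [0, 0, 0]},
    {"hand": 0.015, "slide": [0, 0, 0], "rot": [0, 0, 0]},
    {"hand": 0.015, "slide": [0, 0, 0], "rot": [0, 0, 0]},
    {"hand": 0.015, "slide": [0, 0, 0], "rot": [0, 0, 0]},
    {"hand": 0.015, "slide": [0, 0, 0], "rot": [0, 0, 0]},
    {"hand": 0.015, "slide": [0, 0, 0], "rot": [0, 0, 0]},
    {"hand": 0.015, "slide": [0, 0, 0], "rot": [0, 0, 0]},
  ],
  squeeze=10,
)

```text
time_s: 4.55
eef_pos: [465.0, -232.2, 50.6]
tool_rot: [-0.0, 0.865, 0.501, 0.0]
force: [0.1, -0.5, 0.7]
grip_width: 26.9
finger_force: 10.0
```

```bash
python3 -c "
from h import *
to(465,-231.5,190,-30)"
```

```text
t 4.55 tcp [ 465.  -232.2   50.6] yaw -29.8 slide [   0.6   -0.4 -139.4] rot [-0.   -0.    0.18] q [ 0.16  0.64  0.28  2.21 -0.51  0.35  0.35] w 26.9 ff 10.0 F [ 0.1 -0.5  0.7]
```

Call:
step_arm(
  targets=[
    {"hand": 0.015, "slide": [0, 0, -0.02], "rot": [0, 0, 0]},
    {"hand": 0.015, "slide": [0, 0, -0.04], "rot": [0, 0, 0]},
    {"hand": 0.015, "slide": [0, 0, -0.04], "rot": [0, 0, 0]},
    {"hand": 0.015, "slide": [0, 0, -0.04], "rot": [0, 0, 0]},
    {"hand": 0.015, "slide": [0, 0, 0], "rot": [0, 0, 0]},
  ],
)

```text
time_s: 5.05
eef_pos: [466.8, -233.5, 194.8]
tool_rot: [0.003, 0.865, 0.501, 0.002]
force: [-0.5, 0.2, 0.2]
grip_width: 26.9
finger_force: 10.0
```

Call:
step_arm(
  targets=[
    {"hand": 0.015, "slide": [0.02, 0.006, 0], "rot": [0, 0, -2.3]},
    {"hand": 0.015, "slide": [0.044, 0.0115, 0], "rot": [0, 0, -4.6]},
    {"hand": 0.015, "slide": [0.044, 0.0115, 0], "rot": [0, 0, -4.6]},
    {"hand": 0.015, "slide": [0.044, 0.0115, 0], "rot": [0, 0, -4.6]},
    {"hand": 0.015, "slide": [0.044, 0.0115, 0], "rot": [0, 0, -4.6]},
    {"hand": 0.015, "slide": [0.044, 0.0115, 0], "rot": [0, 0, -4.6]},
    {"hand": 0.015, "slide": [0.044, 0.0115, 0], "rot": [0, 0, -4.6]},
    {"hand": 0.015, "slide": [0.044, 0.0115, 0], "rot": [0, 0, -4.6]},
    {"hand": 0.015, "slide": [0.044, 0.0115, 0], "rot": [0, 0, -4.6]},
    {"hand": 0.015, "slide": [0.044, 0.0115, 0], "rot": [0, 0, -4.6]},
  ],
)

```text
time_s: 6.05
eef_pos: [641.5, 151.9, 188.6]
tool_rot: [-0.001, 0.614, 0.789, -0.001]
force: [0.4, -0.2, -0.3]
grip_width: 26.7
finger_force: 10.0
```

```bash
python3 -c "
from h import *
to(628.7,186,100,16)"
```

```text
t 6.05 tcp [641.5 151.9 188.6] yaw 14.2 slide [36.1 -3.9 88.7] rot [-0.11 -0.04 -1.83] q [-0.51  0.57  0.3   1.8  -0.22  0.81  0.14] w 26.7 ff 10.0 F [ 0.4 -0.2 -0.3]
```

Move above the block, settle at z≈100, and look at the well.

Call:
step_arm(
  targets=[
    {"hand": 0.015, "slide": [0.02, -0.002, 0.02], "rot": [0, 0, -1.8]},
    {"hand": 0.015, "slide": [0.016, -0.002, 0.03], "rot": [0, 0, 0]},
    {"hand": 0.015, "slide": [0, 0, 0.03], "rot": [0, 0, 0]},
    {"hand": 0.015, "slide": [0, 0, 0.009], "rot": [0, 0, 0]},
    {"hand": 0.015, "slide": [0, 0, 0], "rot": [0, 0, 0]},
    {"hand": 0.015, "slide": [0, 0, 0], "rot": [0, 0, 0]},
  ],
)

```text
time_s: 6.65
eef_pos: [629.2, 182.2, 101.9]
tool_rot: [0.0, 0.604, 0.797, 0.0]
force: [0.9, -1.2, -0.4]
grip_width: 26.8
finger_force: 10.0
```

```bash
python3 -c "
from h import *
to(628.7,186,90,16)
s,im=snap('wrist','w3');print(wproj(s,(628.7,186,22)))
cv2.imwrite('pics/w3c.png',cv2.resize(im[110:420,150:500],None,fx=1.8,fy=1.8))"
```

```text
t 6.65 tcp [629.2 182.2 101.9] yaw 15.6 slide [ 3.8  0.5 11.9] rot [ 0.01  0.01 -0.36] q [-0.53  0.66  0.25  1.87 -0.26  0.64  0.15] w 26.8 ff 10.0 F [ 0.9 -1.2 -0.4]
[316.8653964  245.39914317]
```

View pics/w3c.png

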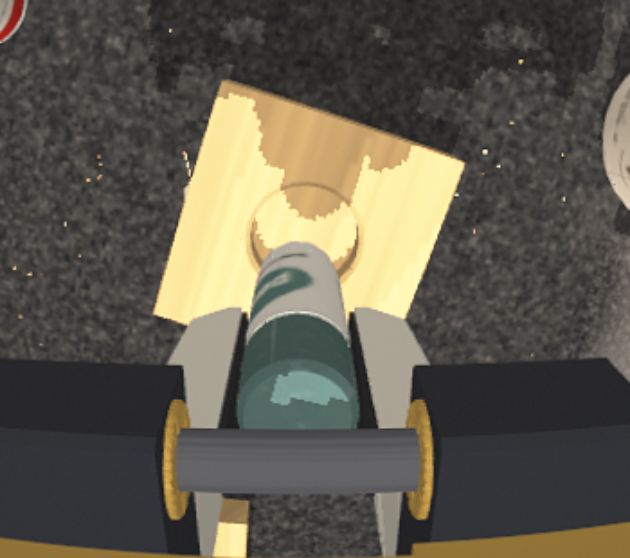

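```bash
python3 -c "
from h import *
s=status.observe();f=lambda x,y:wonz(s,150+x/1.8,110+y/1.8,22)
for p in [(247,234),(361,234),(304,183),(304,234)]:print(f(*p).round(1))
print(np.mean([f(*p) for p in [(220,80),(464,161)]],0), [f(*p).round(1) for p in [(220,80),(464,161),(154,314)]])
"
```

```text
[608.4 184. ]
[650.6 195.8]
[624.1 209. ]
[629.5 189.9]
[632.09865802 236.15342453] [array([583.8, 238.2]), array([680.4, 234.2]), array([580.2, 141.4])]
```

Call:
step_arm(
  targets=[
    {"hand": 0.015, "slide": [0.0054, 0.002, 0.005], "rot": [0, 0, 0]},
    {"hand": 0.015, "slide": [0, 0, 0.008], "rot": [0, 0, 0]},
    {"hand": 0.015, "slide": [0, 0, 0], "rot": [0, 0, 0]},
    {"hand": 0.015, "slide": [0, 0, 0], "rot": [0, 0, 0]},
  ],
)

```text
time_s: 7.1
eef_pos: [629.0, 188.1, 88.5]
tool_rot: [-0.0, 0.604, 0.797, -0.0]
force: [0.6, -0.6, 0.2]
grip_width: 26.8
finger_force: 10.0
```

```bash
python3 -c "
from h import *
to(629.8,188,59,16)"
```

```text
t 7.1 tcp [629.  188.1  88.5] yaw 15.7 slide [-0.4  0.8 29.5] rot [-0.02  0.   -0.33] q [-0.53  0.68  0.24  1.87 -0.27  0.61  0.15] w 26.8 ff 10.0 F [ 0.6 -0.6  0.2]
```

Call:
step_arm(
  targets=[
    {"hand": 0.015, "slide": [0, 0.0005, 0.008], "rot": [0, 0, 0]},
    {"hand": 0.015, "slide": [0, 0, 0.008], "rot": [0, 0, 0]},
    {"hand": 0.015, "slide": [0, 0, 0.006], "rot": [0, 0, 0]},
    {"hand": 0.015, "slide": [0, 0, 0.004], "rot": [0, 0, 0]},
    {"hand": 0.015, "slide": [0, 0, 0.002], "rot": [0, 0, 0]},
    {"hand": 0.015, "slide": [0, 0, 0.001], "rot": [0, 0, 0]},
    {"hand": 0.015, "slide": [0, 0, 0], "rot": [0, 0, 0]},
    {"hand": 0.015, "slide": [0, 0, 0], "rot": [0, 0, 0]},
  ],
)

```text
time_s: 7.9
eef_pos: [629.8, 188.4, 59.9]
tool_rot: [0.0, 0.604, 0.797, 0.0]
force: [-0.0, 1.1, -0.9]
grip_width: 26.7
finger_force: 10.0
```

```bash
python3 -c "
from h import *
to(629.8,188,59,16)"
```

```text
t 7.9 tcp [629.8 188.4  59.9] yaw 15.7 slide [-0.4 -0.1  0.9] rot [ 0.02 -0.   -0.33] q [-0.52  0.72  0.22  1.89 -0.28  0.56  0.16] w 26.7 ff 10.0 F [-0.   1.1 -0.9]
```

Call:
step_arm(
  targets=[
    {"hand": 0.015, "slide": [0, 0, 0.001], "rot": [0, 0, 0]},
    {"hand": 0.015, "slide": [0, 0, 0.0005], "rot": [0, 0, 0]},
    {"hand": 0.015, "slide": [0, 0, 0], "rot": [0, 0, 0]},
    {"hand": 0.015, "slide": [0, 0, 0], "rot": [0, 0, 0]},
    {"hand": 0.015, "slide": [0, 0, 0], "rot": [0, 0, 0]},
  ],
)

```text
time_s: 8.4
eef_pos: [629.9, 188.4, 58.7]
tool_rot: [0.0, 0.604, 0.797, 0.0]
force: [-1.1, 0.3, 5.4]
grip_width: 26.4
finger_force: 10.0
```

Call:
step_arm(
  targets=[
    {"hand": 0.03, "slide": [0, 0, 0], "rot": [0, 0, 0]},
    {"hand": 0.035, "slide": [0, 0, 0], "rot": [0, 0, 0]},
    {"hand": 0.05, "slide": [0, 0, 0], "rot": [0, 0, 0]},
    {"hand": 0.06, "slide": [0, 0, 0], "rot": [0, 0, 0]},
    {"hand": 0.06, "slide": [0, 0, 0], "rot": [0, 0, 0]},
    {"hand": 0.06, "slide": [0, 0, -0.01], "rot": [0, 0, 0]},
    {"hand": 0.06, "slide": [0, 0, -0.03], "rot": [0, 0, 0]},
    {"hand": 0.06, "slide": [0, 0, -0.03], "rot": [0, 0, 0]},
    {"hand": 0.06, "slide": [0, 0, -0.04], "rot": [0, 0, 0]},
    {"hand": 0.06, "slide": [0, 0, -0.02], "rot": [0, 0, 0]},
  ],
)

```text
time_s: 9.4
eef_pos: [630.8, 188.4, 192.2]
tool_rot: [0.001, 0.604, 0.797, 0.002]
force: [0.9, 0.1, 0.1]
grip_width: 60.3
finger_force: 0.0
```

```bash
python3 -c "
from h import *
to(474.8,244.7,160,27)
s,im=snap('side','s1');cv2.imwrite('pics/s1c.png',cv2.resize(im[90:290,270:480],None,fx=2.5,fy=2.5))"
```

```text
t 9.4 tcp [630.8 188.4 192.2] yaw 15.6 slide [  96.3 -135.1   31.6] rot [ 2.300e-01  1.000e-02 -1.135e+01] q [-0.57  0.56  0.3   1.8  -0.22  0.81  0.11] w 60.3 ff 0.0 F [0.9 0.1 0.1]
```

View pics/s1c.png

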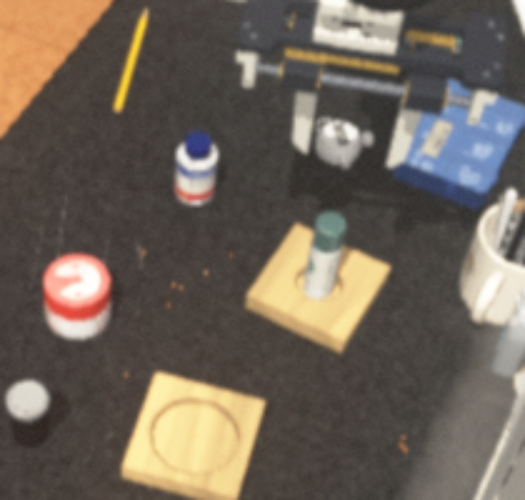

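Call:
step_arm(
  targets=[
    {"hand": 0.07, "slide": [0.024, -0.034, 0.006], "rot": [0, 0, -2.8]},
    {"hand": 0.07, "slide": [0.025, -0.033, 0.008], "rot": [0, 0, -2.8]},
    {"hand": 0.07, "slide": [0.025, -0.031, 0.008], "rot": [0, 0, -2.8]},
    {"hand": 0.07, "slide": [0.026, -0.03, 0.008], "rot": [0, 0, -2.8]},
    {"hand": 0.07, "slide": [0, 0, 0], "rot": [0, 0, 0]},
    {"hand": 0.07, "slide": [0, 0, 0], "rot": [0, 0, 0]},
  ],
)

```text
time_s: 10.05
eef_pos: [475.1, 239.5, 158.7]
tool_rot: [0.0, 0.523, 0.852, 0.0]
force: [0.8, -0.1, 0.4]
grip_width: 70.2
finger_force: 0.0
```

```bash
python3 -c "
from h import *
to(474.8,244.7,110,27)
s,im=snap('wrist','w4');print(wproj(s,(474.8,244.7,70)))
h=cv2.cvtColor(im,cv2.COLOR_BGR2HSV);m=cv2.inRange(h,(110,90,30),(128,255,255));m[:150]=0;m[330:]=0;m[:,:240]=0;m[:,400:]=0
for c in cv2.findContours(m,0,1)[0]:
  if cv2.contourArea(c)>80:
    (x,y),r=cv2.minEnclosingCircle(c);print(x,y,r,cv2.boundingRect(c),wonz(s,x,y,70))
cv2.imwrite('pics/w4c.png',im[100:400,150:500])"
```

```text
t 10.05 tcp [475.1 239.5 158.7] yaw 26.9 slide [ 4.8  2.  48.7] rot [ 0.04 -0.01 -0.08] q [-0.74  0.46  0.23  2.11 -0.19  0.59  0.1 ] w 70.2 ff 0.0 F [ 0.8 -0.1  0.4]
[318.81061237 240.90179378]
320.0 235.9264678955078 17.954442977905273 (304, 218, 33, 36) [473.88721349 248.34186039]
```

View pics/w4c.png

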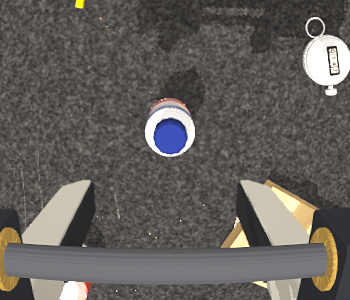

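Call:
step_arm(
  targets=[
    {"hand": 0.07, "slide": [0.006, 0.0024, 0.01], "rot": [0, 0, 0]},
    {"hand": 0.07, "slide": [0, 0, 0.03], "rot": [0, 0, 0]},
    {"hand": 0.07, "slide": [0, 0, 0.035], "rot": [0, 0, 0]},
    {"hand": 0.07, "slide": [0, 0, 0.03], "rot": [0, 0, 0]},
    {"hand": 0.07, "slide": [0, 0, 0.02], "rot": [0, 0, 0]},
    {"hand": 0.07, "slide": [0, 0, 0.008], "rot": [0, 0, 0]},
    {"hand": 0.07, "slide": [0, 0, 0], "rot": [0, 0, 0]},
    {"hand": 0.07, "slide": [0, 0, 0], "rot": [0, 0, 0]},
  ],
)

```text
time_s: 10.9
eef_pos: [475.4, 245.5, 25.5]
tool_rot: [0.0, 0.524, 0.852, 0.0]
force: [0.3, -0.6, 0.1]
grip_width: 69.7
finger_force: 0.0
```

```bash
python3 -c "
from h import *
to(474.5,246,24,27)"
```

```text
t 10.9 tcp [475.4 245.5  25.5] yaw 26.8 slide [ 0.9 -0.5  1.5] rot [ 0.04  0.01 -0.18] q [-0.67  0.68  0.12  2.18 -0.27  0.29  0.15] w 69.7 ff 0.0 F [ 0.3 -0.6  0.1]
```

Call:
step_arm(
  targets=[
    {"hand": 0.045, "slide": [0, 0, 0.001], "rot": [0, 0, 0]},
    {"hand": 0.03, "slide": [0, 0, 0], "rot": [0, 0, 0]},
    {"hand": 0.025, "slide": [0, 0, 0], "rot": [0, 0, 0]},
    {"hand": 0.025, "slide": [0, 0, 0], "rot": [0, 0, 0]},
    {"hand": 0.025, "slide": [0, 0, 0], "rot": [0, 0, 0]},
    {"hand": 0.025, "slide": [0, 0, 0], "rot": [0, 0, 0]},
  ],
  squeeze=15,
)

```text
time_s: 11.5
eef_pos: [474.8, 245.7, 24.5]
tool_rot: [0.0, 0.523, 0.852, 0.0]
force: [0.3, 0.2, 4.9]
grip_width: 37.7
finger_force: 15.0
```

```bash
python3 -c "
from h import *
to(630.3,-191.8,24,-17)"
```

```text
t 11.5 tcp [474.8 245.7  24.5] yaw 26.9 slide [-4.605e+02 -5.910e+01  4.000e-01] rot [ 3.000e-02 -2.000e-02  4.387e+01] q [-0.67  0.68  0.12  2.18 -0.27  0.29  0.15] w 37.7 ff 15.0 F [0.3 0.2 4.9]
```

Call:
step_arm(
  targets=[
    {"hand": 0.025, "slide": [0, 0, -0.02], "rot": [0, 0, 0]},
    {"hand": 0.025, "slide": [0, 0, -0.04], "rot": [0, 0, 0]},
    {"hand": 0.025, "slide": [0, 0, -0.04], "rot": [0, 0, 0]},
    {"hand": 0.025, "slide": [0, 0, -0.04], "rot": [0, 0, 0]},
    {"hand": 0.025, "slide": [0, 0, 0], "rot": [0, 0, 0]},
  ],
)

```text
time_s: 12.0
eef_pos: [476.7, 246.4, 168.5]
tool_rot: [0.002, 0.524, 0.852, 0.003]
force: [0.8, 0.5, -1.5]
grip_width: 37.8
finger_force: 15.0
```

Call:
step_arm(
  targets=[
    {"hand": 0.025, "slide": [-0.025, 0.008, 0], "rot": [0, 0, 2.4]},
    {"hand": 0.025, "slide": [-0.046, 0.012, 0], "rot": [0, 0, 4.4]},
    {"hand": 0.025, "slide": [-0.046, 0.012, 0], "rot": [0, 0, 4.4]},
    {"hand": 0.025, "slide": [-0.046, 0.012, 0], "rot": [0, 0, 4.4]},
    {"hand": 0.025, "slide": [-0.046, 0.012, 0], "rot": [0, 0, 4.4]},
    {"hand": 0.025, "slide": [-0.046, 0.012, 0], "rot": [0, 0, 4.4]},
    {"hand": 0.025, "slide": [-0.046, 0.012, 0], "rot": [0, 0, 4.4]},
    {"hand": 0.025, "slide": [-0.046, 0.012, 0], "rot": [0, 0, 4.4]},
    {"hand": 0.025, "slide": [-0.046, 0.012, 0], "rot": [0, 0, 4.4]},
    {"hand": 0.025, "slide": [-0.046, 0.012, 0], "rot": [0, 0, 4.4]},
  ],
)

```text
time_s: 13.0
eef_pos: [646.8, -165.1, 162.9]
tool_rot: [-0.0, 0.795, 0.607, -0.0]
force: [-0.1, 1.1, -1.1]
grip_width: 37.9
finger_force: 15.0
```

```bash
python3 -c "
from h import *
to(630.3,-191.8,80,-17)"
```

```text
t 13.0 tcp [ 646.8 -165.1  162.9] yaw -15.3 slide [-30.1  -8.8  82.9] rot [-0.05  0.01  1.72] q [-0.1   0.62  0.42  1.81 -0.34  0.79  0.23] w 37.9 ff 15.0 F [-0.1  1.1 -1.1]
```

Call:
step_arm(
  targets=[
    {"hand": 0.025, "slide": [-0.015, -0.004, 0.02], "rot": [0, 0, 1.7]},
    {"hand": 0.025, "slide": [-0.015, -0.004, 0.03], "rot": [0, 0, 0]},
    {"hand": 0.025, "slide": [0, 0, 0.025], "rot": [0, 0, 0]},
    {"hand": 0.025, "slide": [0, 0, 0.008], "rot": [0, 0, 0]},
    {"hand": 0.025, "slide": [0, 0, 0], "rot": [0, 0, 0]},
    {"hand": 0.025, "slide": [0, 0, 0], "rot": [0, 0, 0]},
  ],
)

```text
time_s: 13.6
eef_pos: [631.4, -189.8, 81.6]
tool_rot: [0.0, 0.803, 0.596, 0.0]
force: [-0.0, -0.1, 0.0]
grip_width: 37.8
finger_force: 15.0
```

```bash
python3 -c "
from h import *
to(630.3,-191.8,33,-17)
s,im=snap('wrist','w5');print(wproj(s,(630.3,-191.8,22)))
cv2.imwrite('pics/w5c.png',cv2.resize(im[110:420,150:500],None,fx=1.8,fy=1.8))"
```

```text
t 13.6 tcp [ 631.4 -189.8   81.6] yaw -16.8 slide [-2.2 -0.5 48.6] rot [ 0.03 -0.    0.21] q [-0.02  0.71  0.36  1.88 -0.41  0.62  0.3 ] w 37.8 ff 15.0 F [-0.  -0.1  0. ]
[315.44415412 262.43783582]
```

View pics/w5c.png

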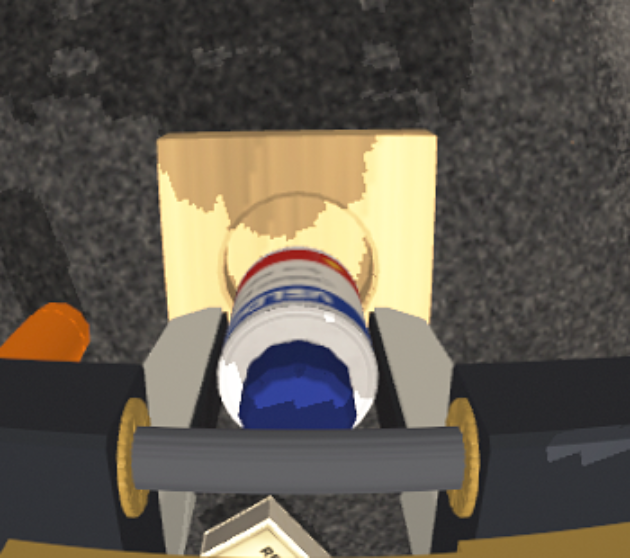

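```bash
python3 -c "
from h import *
s=status.observe();f=lambda x,y:wonz(s,150+x/1.8,110+y/1.8,22)
a=np.radians(-16.8);X=np.array([-np.sin(a),np.cos(a)])
L,Rr,T=f(223,258),f(375,258),f(299,193);print(L,Rr,np.linalg.norm(L-Rr),(L+Rr)/2,'from top',T-27*X)
A,B=f(158,139),f(436,137);print(A,B,np.linalg.norm(A-B),(A+B)/2-48*X)"
```

```text
[ 606.80041564 -178.50802111] [ 658.67666232 -194.17030965] 54.18904180587144 [ 632.73853898 -186.33916538] from top [ 631.71114219 -189.63523337]
[ 598.47921701 -131.22740944] [ 690.56734245 -158.28900806] 95.98204502662547 [ 630.64975348 -190.70954463]
```

Call:
step_arm(
  targets=[
    {"hand": 0.025, "slide": [0, 0, 0.01], "rot": [0, 0, 0]},
    {"hand": 0.025, "slide": [0, 0, 0.015], "rot": [0, 0, 0]},
    {"hand": 0.025, "slide": [0, 0, 0.01], "rot": [0, 0, 0]},
    {"hand": 0.025, "slide": [0, 0, 0.006], "rot": [0, 0, 0]},
    {"hand": 0.025, "slide": [0, 0, 0.004], "rot": [0, 0, 0]},
    {"hand": 0.025, "slide": [0, 0, 0.002], "rot": [0, 0, 0]},
    {"hand": 0.025, "slide": [0, 0, 0.001], "rot": [0, 0, 0]},
    {"hand": 0.025, "slide": [0, 0, 0], "rot": [0, 0, 0]},
    {"hand": 0.025, "slide": [0, 0, 0], "rot": [0, 0, 0]},
  ],
)

```text
time_s: 14.55
eef_pos: [631.0, -190.2, 33.5]
tool_rot: [0.0, 0.803, 0.596, 0.0]
force: [-1.3, 0.0, -0.2]
grip_width: 37.8
finger_force: 15.0
```

```bash
python3 -c "
from h import *
to(631.2,-189.9,32.5,-17)"
```

```text
t 14.55 tcp [ 631.  -190.2   33.5] yaw -16.8 slide [0.4 0.1 1. ] rot [ 0.03 -0.    0.17] q [ 0.01  0.77  0.32  1.9  -0.44  0.54  0.33] w 37.8 ff 15.0 F [-1.3  0.  -0.2]
```

Call:
step_arm(
  targets=[
    {"hand": 0.025, "slide": [0, 0, 0.001], "rot": [0, 0, 0]},
    {"hand": 0.025, "slide": [0, 0, 0.0005], "rot": [0, 0, 0]},
    {"hand": 0.025, "slide": [0, 0, 0], "rot": [0, 0, 0]},
    {"hand": 0.025, "slide": [0, 0, 0], "rot": [0, 0, 0]},
  ],
)

```text
time_s: 14.95
eef_pos: [631.1, -190.2, 32.5]
tool_rot: [0.0, 0.803, 0.596, 0.0]
force: [-1.6, 0.6, 6.2]
grip_width: 37.1
finger_force: 15.0
```

Call:
step_arm(
  targets=[
    {"hand": 0.04, "slide": [0, 0, 0], "rot": [0, 0, 0]},
    {"hand": 0.046, "slide": [0, 0, 0], "rot": [0, 0, 0]},
    {"hand": 0.06, "slide": [0, 0, 0], "rot": [0, 0, 0]},
    {"hand": 0.06, "slide": [0, 0, 0], "rot": [0, 0, 0]},
    {"hand": 0.06, "slide": [0, 0, -0.01], "rot": [0, 0, 0]},
    {"hand": 0.06, "slide": [0, 0, -0.03], "rot": [0, 0, 0]},
    {"hand": 0.06, "slide": [0, 0, -0.03], "rot": [0, 0, 0]},
    {"hand": 0.06, "slide": [0, 0, -0.04], "rot": [0, 0, 0]},
    {"hand": 0.06, "slide": [0, 0, -0.03], "rot": [0, 0, 0]},
  ],
)

```text
time_s: 15.85
eef_pos: [631.0, -190.5, 174.5]
tool_rot: [0.001, 0.803, 0.596, 0.0]
force: [-0.2, -0.5, -0.3]
grip_width: 60.1
finger_force: 0.0
```

```bash
python3 -c "
from h import *
to(450,62.8,150,8)"
```

```text
t 15.85 tcp [ 631.  -190.5  174.5] yaw -16.9 slide [ 189.9 -246.7   24.1] rot [ 9.000e-02  2.000e-02 -2.485e+01] q [-0.07  0.6   0.44  1.82 -0.34  0.79  0.25] w 60.1 ff 0.0 F [-0.2 -0.5 -0.3]
```

Call:
step_arm(
  targets=[
    {"hand": 0.09, "slide": [0.03, -0.025, 0], "rot": [0, 0, -3.1]},
    {"hand": 0.09, "slide": [0.03, -0.025, 0], "rot": [0, 0, -3.1]},
    {"hand": 0.09, "slide": [0.03, -0.025, 0], "rot": [0, 0, -3.1]},
    {"hand": 0.09, "slide": [0.03, -0.025, 0], "rot": [0, 0, -3.1]},
    {"hand": 0.09, "slide": [0.03, -0.025, 0], "rot": [0, 0, -3.1]},
    {"hand": 0.09, "slide": [0.03, -0.025, 0], "rot": [0, 0, -3.1]},
    {"hand": 0.09, "slide": [0.03, -0.025, 0], "rot": [0, 0, -3.1]},
    {"hand": 0.09, "slide": [0.03, -0.025, 0.01], "rot": [0, 0, -3.1]},
    {"hand": 0.09, "slide": [0, 0, 0.01], "rot": [0, 0, 0]},
    {"hand": 0.09, "slide": [0, 0, 0], "rot": [0, 0, 0]},
  ],
)

```text
time_s: 16.85
eef_pos: [457.8, 67.8, 151.5]
tool_rot: [-0.0, 0.656, 0.755, -0.0]
force: [0.3, -0.5, 0.7]
grip_width: 89.8
finger_force: 0.0
```

```bash
python3 -c "
from h import *
to(450,62.8,22,8)
s,im=snap('wrist','w6');print(wproj(s,(450,62.8,50)))
cv2.imwrite('pics/w6c.png',cv2.resize(im[110:420,150:500],None,fx=1.8,fy=1.8))"
```

```text
t 16.85 tcp [457.8  67.8 151.5] yaw 8.0 slide [ -3.9  -8.4 129.5] rot [-0.03 -0.    0.04] q [-0.5   0.41  0.32  2.27 -0.27  0.5   0.17] w 89.8 ff 0.0 F [ 0.3 -0.5  0.7]
[304.91040143 247.2736535 ]
```

View pics/w6c.png

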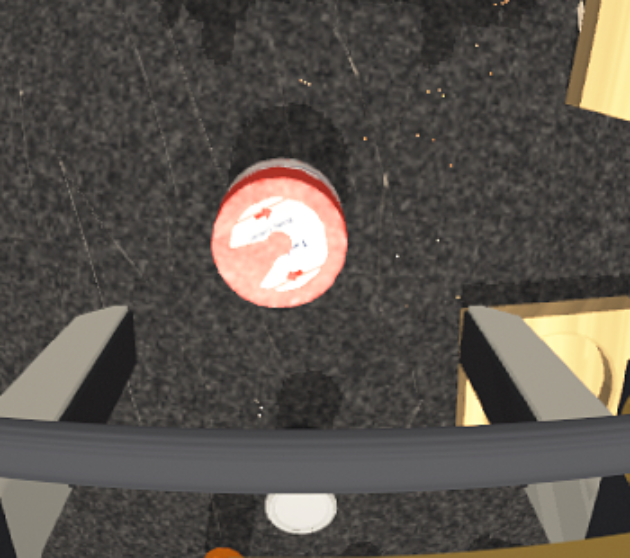

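Call:
step_arm(
  targets=[
    {"hand": 0.09, "slide": [-0.002, -0.008, 0.01], "rot": [0, 0, 0]},
    {"hand": 0.09, "slide": [0, 0, 0.03], "rot": [0, 0, 0]},
    {"hand": 0.09, "slide": [0, 0, 0.03], "rot": [0, 0, 0]},
    {"hand": 0.09, "slide": [0, 0, 0.03], "rot": [0, 0, 0]},
    {"hand": 0.09, "slide": [0, 0, 0.019], "rot": [0, 0, 0]},
    {"hand": 0.09, "slide": [0, 0, 0.008], "rot": [0, 0, 0]},
    {"hand": 0.09, "slide": [0, 0, 0], "rot": [0, 0, 0]},
    {"hand": 0.09, "slide": [0, 0, 0], "rot": [0, 0, 0]},
  ],
)

```text
time_s: 17.7
eef_pos: [451.3, 63.8, 25.2]
tool_rot: [0.0, 0.657, 0.754, 0.0]
force: [-0.1, 0.1, -0.4]
grip_width: 90.0
finger_force: 0.0
```

```bash
python3 -c "
from h import *
to(450.2,64.8,24,8)"
```

```text
t 17.7 tcp [451.3  63.8  25.2] yaw 7.9 slide [ 1.1 -1.   1.2] rot [ 0.05  0.01 -0.1 ] q [-0.33  0.65  0.1   2.36 -0.4   0.15  0.28] w 90.0 ff 0.0 F [-0.1  0.1 -0.4]
```

Call:
step_arm(
  targets=[
    {"hand": 0.065, "slide": [0.001, -0.001, 0], "rot": [0, 0, 0]},
    {"hand": 0.05, "slide": [0, 0, 0], "rot": [0, 0, 0]},
    {"hand": 0.045, "slide": [0, 0, 0], "rot": [0, 0, 0]},
    {"hand": 0.045, "slide": [0, 0, 0], "rot": [0, 0, 0]},
    {"hand": 0.045, "slide": [0, 0, 0], "rot": [0, 0, 0]},
    {"hand": 0.045, "slide": [0, 0, 0], "rot": [0, 0, 0]},
    {"hand": 0.045, "slide": [0, 0, 0], "rot": [0, 0, 0]},
  ],
  squeeze=15,
)

```text
time_s: 18.4
eef_pos: [449.7, 65.3, 24.9]
tool_rot: [0.0, 0.656, 0.755, 0.0]
force: [-0.5, 0.6, 6.3]
grip_width: 57.8
finger_force: 15.0
```

```bash
python3 -c "
from h import *
to(603.5,-8.0,80,0)"
```

```text
t 18.4 tcp [449.7  65.3  24.9] yaw 8.0 slide [-93.9 142.2 -55. ] rot [ 0.03 -0.01  7.98] q [-0.34  0.65  0.1   2.36 -0.41  0.15  0.28] w 57.8 ff 15.0 F [-0.5  0.6  6.3]
```

Call:
step_arm(
  targets=[
    {"hand": 0.045, "slide": [0, 0, -0.02], "rot": [0, 0, 0]},
    {"hand": 0.045, "slide": [0, 0, -0.03], "rot": [0, 0, 0]},
    {"hand": 0.045, "slide": [0, 0, -0.02], "rot": [0, 0, 0]},
    {"hand": 0.045, "slide": [-0.017, 0.03, 0], "rot": [0, 0, 1.6]},
    {"hand": 0.045, "slide": [-0.017, 0.03, 0], "rot": [0, 0, 1.6]},
    {"hand": 0.045, "slide": [-0.017, 0.03, 0], "rot": [0, 0, 1.6]},
    {"hand": 0.045, "slide": [-0.017, 0.03, 0], "rot": [0, 0, 1.6]},
    {"hand": 0.045, "slide": [-0.016, 0.028, 0], "rot": [0, 0, 1.6]},
    {"hand": 0.045, "slide": [0, 0, 0], "rot": [0, 0, 0]},
    {"hand": 0.045, "slide": [0, 0, 0], "rot": [0, 0, 0]},
  ],
)

```text
time_s: 19.4
eef_pos: [603.4, -6.4, 94.0]
tool_rot: [-0.0, 0.707, 0.707, -0.001]
force: [0.5, -0.2, -1.2]
grip_width: 57.8
finger_force: 15.0
```

```bash
python3 -c "
from h import *
to(603.5,-8.0,33,0)
s,im=snap('wrist','w7');print(wproj(s,(603.5,-8,22)))
cv2.imwrite('pics/w7c.png',cv2.resize(im[110:420,150:500],None,fx=1.8,fy=1.8))"
```

```text
t 19.4 tcp [603.4  -6.4  94. ] yaw -0.1 slide [-1.6  0.2 61. ] rot [-0.07  0.01 -0.06] q [-0.29  0.64  0.31  2.   -0.34  0.56  0.26] w 57.8 ff 15.0 F [ 0.5 -0.2 -1.2]
[316.51684729 256.03525293]
```

View pics/w7c.png

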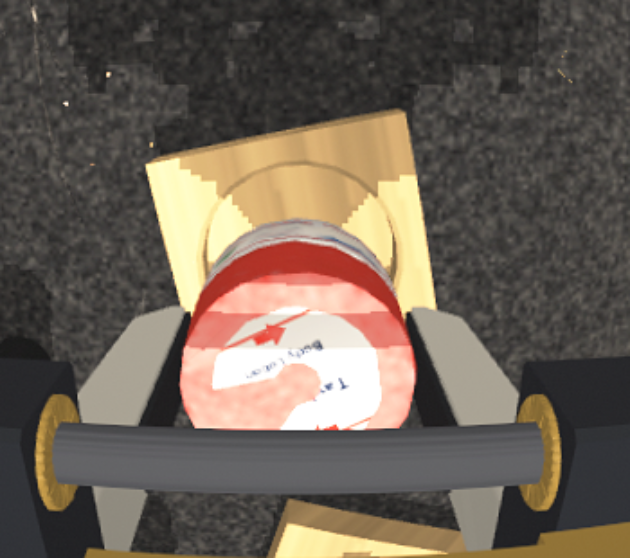

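```bash
python3 -c "
from h import *
s=status.observe();f=lambda x,y:wonz(s,150+x/1.8,110+y/1.8,22)
L,Rr,T=f(203,250),f(397,250),f(299,162);print(L,Rr,(L+Rr)/2,'from top',T-[0,37])
A,B=f(148,163),f(405,115);e=(B-A);n=np.linalg.norm(e);e/=n;print(A,B,n,(A+B)/2+48*np.array([e[1],-e[0]]))"
```

```text
[566.44968568  -2.39785722] [639.20076178  -2.35362127] [602.82522373  -2.37573925] from top [602.43415244  -6.27268987]
[547.01998227  30.81386577] [640.51953051  48.15289758] 95.09367773332815 [602.52190003  -7.71195688]
```

Call:
step_arm(
  targets=[
    {"hand": 0.045, "slide": [0, -0.0008, 0.012], "rot": [0, 0, 0]},
    {"hand": 0.045, "slide": [0, 0, 0.016], "rot": [0, 0, 0]},
    {"hand": 0.045, "slide": [0, 0, 0.013], "rot": [0, 0, 0]},
    {"hand": 0.045, "slide": [0, 0, 0.008], "rot": [0, 0, 0]},
    {"hand": 0.045, "slide": [0, 0, 0.006], "rot": [0, 0, 0]},
    {"hand": 0.045, "slide": [0, 0, 0.003], "rot": [0, 0, 0]},
    {"hand": 0.045, "slide": [0, 0, 0.001], "rot": [0, 0, 0]},
    {"hand": 0.045, "slide": [0, 0, 0], "rot": [0, 0, 0]},
    {"hand": 0.045, "slide": [0, 0, 0], "rot": [0, 0, 0]},
  ],
)

```text
time_s: 20.35
eef_pos: [603.4, -6.1, 36.0]
tool_rot: [0.0, 0.707, 0.707, 0.0]
force: [-0.2, 0.9, -1.7]
grip_width: 57.9
finger_force: 15.0
```

```bash
python3 -c "
from h import *
to(602.6,-6.7,32.9,0)"
```

```text
t 20.35 tcp [603.4  -6.1  36. ] yaw -0.0 slide [-0.6 -0.8  3.1] rot [ 0.04 -0.   -0.03] q [-0.25  0.72  0.25  2.02 -0.38  0.44  0.29] w 57.9 ff 15.0 F [-0.2  0.9 -1.7]
```

Call:
step_arm(
  targets=[
    {"hand": 0.045, "slide": [0, 0, 0.0015], "rot": [0, 0, 0]},
    {"hand": 0.045, "slide": [0, 0, 0.001], "rot": [0, 0, 0]},
    {"hand": 0.045, "slide": [0, 0, 0.001], "rot": [0, 0, 0]},
    {"hand": 0.045, "slide": [0, 0, 0], "rot": [0, 0, 0]},
    {"hand": 0.045, "slide": [0, 0, 0], "rot": [0, 0, 0]},
  ],
)

```text
time_s: 20.85
eef_pos: [603.2, -6.0, 32.9]
tool_rot: [0.0, 0.707, 0.707, 0.0]
force: [-1.9, 0.2, 7.9]
grip_width: 57.4
finger_force: 15.0
```

Contact with the floor. Release, retreat, check.

Call:
step_arm(
  targets=[
    {"hand": 0.06, "slide": [0, 0, 0], "rot": [0, 0, 0]},
    {"hand": 0.068, "slide": [0, 0, 0], "rot": [0, 0, 0]},
    {"hand": 0.08, "slide": [0, 0, 0], "rot": [0, 0, 0]},
    {"hand": 0.08, "slide": [0, 0, 0], "rot": [0, 0, 0]},
    {"hand": 0.08, "slide": [0, 0, -0.01], "rot": [0, 0, 0]},
    {"hand": 0.08, "slide": [0, 0, -0.03], "rot": [0, 0, 0]},
    {"hand": 0.08, "slide": [0, 0, -0.04], "rot": [0, 0, 0]},
    {"hand": 0.08, "slide": [0, 0, -0.04], "rot": [0, 0, 0]},
    {"hand": 0.08, "slide": [0, 0, -0.04], "rot": [0, 0, 0]},
    {"hand": 0.08, "slide": [0, 0, -0.04], "rot": [0, 0, 0]},
  ],
)

```text
time_s: 21.85
eef_pos: [602.7, -6.2, 234.5]
tool_rot: [0.0, 0.707, 0.707, 0.0]
force: [1.3, 0.2, -0.9]
grip_width: 80.5
finger_force: 0.0
```

Call:
step_arm(
  targets=[
    {"hand": 0.08, "slide": [0, -0.03, -0.03], "rot": [0, 0, 0]},
    {"hand": 0.08, "slide": [0, -0.03, -0.03], "rot": [0, 0, 0]},
    {"hand": 0.08, "slide": [0, 0, 0], "rot": [0, 0, 0]},
    {"hand": 0.08, "slide": [0, 0, 0], "rot": [0, 0, 0]},
    {"hand": 0.08, "slide": [0, 0, 0], "rot": [0, 0, 0]},
  ],
)

```text
time_s: 22.35
eef_pos: [543.4, -5.7, 291.7]
tool_rot: [-0.0, 0.707, 0.707, -0.0]
force: [-0.1, 0.8, -0.3]
grip_width: 79.9
finger_force: 0.0
```

```bash
python3 -c "
from h import *
to(600,0,200,0)
s,im=snap('side','s2');cv2.imwrite('pics/s2c.png',cv2.resize(im[100:430,150:480],None,fx=1.8,fy=1.8))"
```

```text
t 22.35 tcp [543.4  -5.7 291.7] yaw -0.0 slide [ 5.7 56.7 91.7] rot [-0.02  0.   -0.01] q [-0.44  0.32  0.46  1.95 -0.18  0.91  0.11] w 79.9 ff 0.0 F [-0.1  0.8 -0.3]
```

View pics/s2c.png

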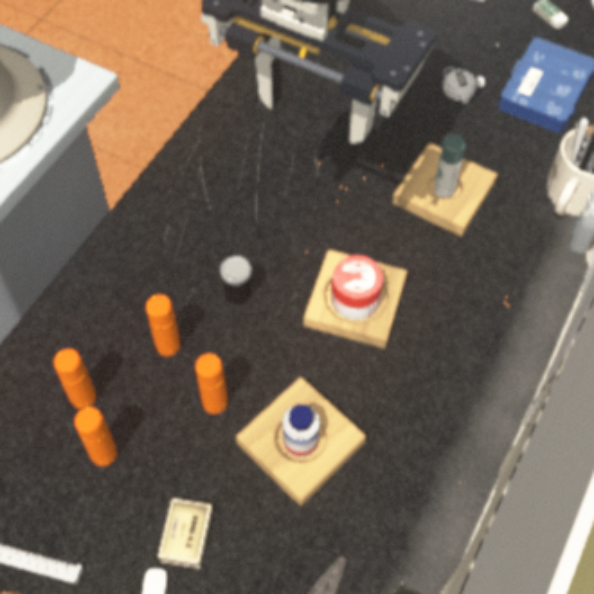

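All three stand upright in their wells (stick at crop (450,165), pot (357,285), tin (300,430)). The film pot, ring box, counter and orange sticks are where they were.

```bash
python3 -c "
from rig import job
print(job.job_done())"
```

```text
the job is handed in; nothing more can be done
None
```

The glue stick, glue tin and balm pot are each upright on the floor of the narrow, middle and wide well respectively; the final picture showed nothing knocked over and the bystanders in place, and I handed the job in at about 22 s.

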